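# Free the jammed marble strip and sort the samples into their boxes

## Robot

A 6-joint arm with a two-finger parallel gripper is mounted at the origin on the work surface. World frame = base frame: x ahead of the robot, y to its left, z up, the work surface at z = 0. Lengths are in mm, angles in rad, forces in N, time in s.
With the tool pointing down it reaches from about 325 to 875 mm from the base axis. Payload 4.4 kg.
Tool frame: the origin (TCP) lies at the very end of the fingers, on their centre line; the grasp point (between the pads) lies 19 mm behind it; z points along the fingers, y is the line along which they close (so a half turn about z gives the same grasp; the last joint's range is limited). The gripper opens to 85 mm and grips with 20 to 120 N. Pads are 22 mm wide; open, the fingers measure 114 mm over their backs; the gripper's body (76 mm by 85 mm) begins 54 mm behind the grasp point. The pads swing forward as they close: fully open they stand 13 mm farther back than shut.
Start: joints at [-1.49, 0.207, 1.542, -0, 1.393, -0.15], TCP at [132.082, -559.626, 202.482] pointing down, gripper open.
Joint ranges: [-2.73, 2.73], [-0.86, 2.22], [0.23, 2.46], [-1.11, 4.25], [0.08, 2.63], [-2.82, 2.82]. Speed limits (rad/s): [2.79, 2.79, 3.14, 3.14, 3.14, 3.14].

## Interface

Orientations are given as a unit quaternion [x, y, z, w].
In Python, from cell import sensors, optics, finish_job gives the robot as it stands.
- The arm moves only by the tool drive_tool, never from a script. Its argument "plan" is a list of rows, each a list of 2 entries, a list of its own where there are three numbers: the shift along the tool's x, y, z in mm, then the turn about the tool's z in degrees. A call has 1 to 20 rows; each row is the pose to reach, as a shift and turn from the pose commanded when the call began, along the tool's axes at that moment; what a row does not reach only later rows make up. A row lasts 1/8 s, in which the tool goes at most 62.5 mm and 10.7 degrees, less where a joint would pass 70% of its speed; a pose out of reach is approached as far as the arm can. A call with a gripper value outside its range is refused whole. "hand" is the opening, from -1 (shut) to 1 (fully open), so that 0 is half open, set as the call begins (left out, the last holds). The fingers move at their own pace and stop on an object; the grip force is fixed at half the most. Time passes only in rows, so rows that repeat a pose let the fingers close. It gives the time, the measured TCP pose, the force, the opening and the grip force at its end, in the units of the state.
- sensors.sense(): the state, without advancing time (a new reading comes with each control period).
- optics.get_image(name): name is "side" or "top"; returns a dict with "img" (480x640x3 uint8, red, green, blue), "depth" (480x640 float32, mm along the optical axis (not along the pixel's ray), 0 where there is no reading), "fov_y" (degrees; the focal length in pixels is half the picture's height over the tangent of half this angle, whatever the lens; pixels are square), "cx", "cy" (the principal point, pixels), "R" (3x3) and "t" (3): a world point X has camera coordinates R X + t. Camera axes: x right, y down, z forward; pixel columns grow to the right and rows downward; lengths in mm; the calibration is good to about 2 mm. A picture is of the moment at which its call begins.
- finish_job(): hands the job in; it is judged then, once.
Trained networks look in a picture, given as the dict that the camera call returned (one of the last four; its "shot" number tells which), for a name from the list of things; names that differ only in an ending like _2 or _b are one class to them, and where a whole thing is asked for, a point or a joint stands for the part that bears it (a point fixed in the world has none). Each returns a list of dicts, best first, with "p" (0 to 1); they miss things now and then, are a little off and sometimes report something else, mostly with a low value. They report only what shows in the picture. A call takes as long as a camera call.
- optics.masks_of(thing, picture): "region" (480x640 bool, what is visible of it) and "bbox" ([left, top, right, bottom] in pixels, round what is visible of it).
The state is a dict: "time_s": time; "joints": joint angles; "dq": joint speeds; "joint_torque": joint torques, N m; "tcp_pos": TCP position; "eef_rot": TCP orientation; "wrist_force": force on the tool from outside, world axes, zero at the start; "torque": the same for the moment, N m; "gripper_width": finger opening in mm; "grasp_force": force on a finger pad.
Only numpy, scipy, OpenCV 4.12 (cv2) and the standard library are available. Lean on these libraries where they do the work, as an engineer would, in place of code of your own. Each camera call takes 0.05 s, during which the arm holds its last target. There are 200 camera calls.

## Task

Tidy the marble samples away: the long strip goes into the long narrow box and the two round discs side by side into the square box, each lying flat on the packing in the box and let go. The strip is jammed slantwise in the wooden tray with two corners caught under the corner ledges, so turn it square with the tray before lifting it out, without forcing it. Marble chips: lower every piece until you feel it rest on the packing, whose height you do not know, never let it drop (not even a centimetre) or press it hard, and leave all the other things on the bench where they are.

Things in the scene. Friction and masses are not known exactly. Their poses are not given: they have to be found in the camera images.
- strip_mid (a point): grey-white marble strip 136 x 40 x 16 mm, about 235 g, lying flat in the tray, slanted 0.52 to 0.62 rad anticlockwise of the tray's x axis; this point is its centre, 8 mm above its underside; x runs along its length, y across its width, z up. Belongs in the long narrow box.
- strip: the same strip; origin at the centre of its underside
- disc_a_mid (a point): round marble sample lying flat on the bench, 56 mm in diameter, 18 mm thick, about 120 g; this point is its centre, 9 mm above its underside; z is its axis (up). Belongs in the square box.
- disc_a: the same disc; origin at the centre of its underside
- disc_b_mid (a point): round marble sample lying flat on the bench, 56 mm in diameter, 18 mm thick, about 120 g; this point is its centre, 9 mm above its underside; z is its axis (up). Belongs in the square box.
- disc_b: the same disc; origin at the centre of its underside
- tray: shallow wooden tray fixed to the bench; origin: centre of its underside. Inside 150 (x) by 120 (y) mm, walls 8 mm thick, 34 mm high, floor 6 mm. A thin metal ledge, underside 28 and top 34 mm up, covers each inside corner (|x| > 48, |y| > 30 mm). Between them the gap is 60 mm wide: the strip (top 22 mm up) comes out only when it lies along the tray's x, near its middle line.
- strip_box: long narrow open plywood box fixed to the bench, for strips, inside 196 mm (x) by 126 mm (y), walls 6 mm thick and 70 mm high; origin: centre of its underside. On a level card pad filling the inside the samples are laid; its top is 22 to 52 mm above the bench, different every time and not reported: find it by touch (or look). It is springy: it gives 4 N per mm for 4 mm, then is hard.
- disc_box: square open plywood box fixed to the bench, for discs, inside 150 by 150 mm, walls 6 mm thick and 70 mm high; origin: centre of its underside. The two discs fit side by side. On a level card pad filling the inside the samples are laid; its top is 22 to 52 mm above the bench, different every time and not reported: find it by touch (or look). It is springy: it gives 4 N per mm for 4 mm, then is hard.
- pot_mid (a point): bystander: small clear pot with a white cap, 38 mm across, 45 mm high, standing between the discs; its centre
- jar_mid (a point): bystander: white jar with a black cap, 60 mm across, 85 mm high; its centre
- tape_mid (a point): bystander: roll of masking tape lying flat, 90 mm across, 25 mm high; its centre
- brush_grip (a point): bystander: brush lying flat; a point on its handle

How it is judged (in metres and radians):
At the end, for the whole second after the job is handed in: The strip lies in the long narrow box and both discs side by side (centres over 50 mm apart) in the square box, each wholly inside, its centre below the rim (less than 69 mm above the bench), flat within 0.12 rad, at rest (under 0.02 m/s) and released (x of strip_mid in the frame of strip_box between -0.035 and 0.035 m and y of strip_mid in the frame of strip_box between -0.045 and 0.045 m and z of strip_mid in the frame of strip_box between 0.005 and 0.069 m and angle between the z axis of strip_mid and the z axis of strip_box, either way round below 0.12 rad and linear speed of each of strip, disc_a, disc_b below 0.02 m/s and contact force between each of strip, disc_a, disc_b and the fingers below 0.1 N and x of disc_a_mid in the frame of disc_box between -0.055 and 0.055 m and y of disc_a_mid in the frame of disc_box between -0.055 and 0.055 m and z of disc_a_mid in the frame of disc_box between 0.005 and 0.069 m and angle between the z axis of each of disc_a_mid, disc_b_mid and the z axis of disc_box, either way round below 0.12 rad and x of disc_b_mid in the frame of disc_box between -0.055 and 0.055 m and y of disc_b_mid in the frame of disc_box between -0.055 and 0.055 m and z of disc_b_mid in the frame of disc_box between 0.005 and 0.069 m and horizontal distance between disc_a_mid and disc_b_mid above 0.05 m); the robot touches nothing.
It fails at once if a marble piece is let fall: it moves faster than 0.4 m/s (a fall of about 8 mm) with no finger on it ((contact force between strip and the fingers below 0.05 N and linear speed of strip above 0.4 m/s) or (contact force between disc_a and the fingers below 0.05 N and linear speed of disc_a above 0.4 m/s) or (contact force between disc_b and the fingers below 0.05 N and linear speed of disc_b above 0.4 m/s)).
It fails at once if a marble piece is pressed against its own box or the packing in it with more than 40 N (contact force between strip and strip_box above 40 N or contact force between any of disc_a, disc_b and disc_box above 40 N).
It fails at once if the strip is forced against the tray or its ledges with more than 40 N (contact force between strip and tray above 40 N).
It fails at once if a bystander (pot, jar, tape, brush) is moved more than 30 mm (distance of any of pot_mid, jar_mid, tape_mid, brush_grip from where it was at the start of the episode above 0.03 m).
It also fails if it takes over 70 s, if anything falls off the work surface, if the arm or the gripper's body presses on something with over 40 N, if the wrist force passes 120 N, or if a joint passes its speed limit or range.

## Working session

There is one attempt and no reset: what is moved stays moved. The work goes in short steps, Python scripts to look and compute and a tool call to move; the robot and the scene stay as the last step left them, time stands still between calls to the robot, and variables do not carry over. Pictures are saved under pics/ and viewed, at most 10 in all, crops included, and the job is handed in when it is done.

Besides the shell and the picture viewer there is one more tool, called as name(argument=value, ...) on one line, values as JSON. drive_tool: Moves the arm, as the interface text tells. Its arguments: {"type":"object","properties":{"plan":{"type":"array","items":{"type":"array"}},"hand":{"type":"number"}},"required":["plan"]}

```bash
mkdir -p pics; cat > h.py <<'E'
import numpy as np, cv2
from cell import sensors, optics
def cloud(p):
    f=240/np.tan(np.radians(p["fov_y"])/2); d=p["depth"].astype(float)
    v,u=np.mgrid[:480,:640]
    c=np.stack([(u-p["cx"])/f*d,(v-p["cy"])/f*d,d],-1)
    return (c-np.array(p["t"]))@np.array(p["R"])   # R^T(c-t)
def rect(pts): # min area rect xy
    (c,s,a)=cv2.minAreaRect(pts[:,:2].astype(np.float32)); return np.round(c,1),np.round(s,1),round(a,1)
def save(p,n): cv2.imwrite("pics/"+n,p["img"][:,:,::-1])
E
python3 - <<'E'
from h import *
for n in("top","side"):
    p=optics.get_image(n); save(p,n+"0.png"); X=cloud(p); print(n,p["fov_y"],np.round(p["t"]),np.round(p["R"],2).tolist())
    for th in["strip","disc_a","tray","strip_box","disc_box","pot_mid","jar_mid","tape_mid","brush_grip"]:
        for m in optics.masks_of(th,p)[:3]:
            r=m["region"]&(p["depth"]>0); P=X[r]
            if len(P)<10: continue
            print(th,round(m["p"],2),np.round(m["bbox"]),"z",np.round(np.percentile(P[:,2],[5,50,95])),*rect(P), "med",np.round(np.median(P,0),1))
print(sensors.sense())
E
```

```text
top 53.91084565336976 [-35. 625. 942.] [[0.02, -1.0, 0.03], [-0.99, -0.03, -0.12], [0.12, -0.03, -0.99]]
strip 0.64 [292. 219. 353. 274.] z [19. 23. 25.] [629.6 -20.1] [132.5  39.3] 51.3 med [628.4 -19.9  22.5]
disc_a 0.92 [225. 324. 253. 348.] z [15. 19. 21.] [437.1 147.3] [53.  54.3] 18.6 med [437.3 146.7  18.6]
disc_a 0.68 [419. 169. 461. 209.] z [ 5. 24. 28.] [ 757.2 -276.7] [89.8 89.3] 20.7 med [ 753.5 -276.1   24.1]
disc_a 0.37 [ 89. 242. 183. 357.] z [34. 50. 71.] [501.1 359.3] [207.2 169.9] 11.8 med [503.3 344.3  50. ]
tray 0.82 [284. 196. 366. 293.] z [ 4. 10. 37.] [633.3 -23.2] [174.5 142.5] 19.7 med [631.  -23.1   9.6]
strip_box 0.96 [ 86. 244. 184. 359.] z [34. 50. 71.] [499.8 358.2] [209.6 169.8] 11.0 med [503.  344.7  50. ]
pot_mid 0.64 [296. 330. 313. 351.] z [16. 45. 48.] [433.2   9.3] [35.2 34.4] 47.5 med [433.1   8.9  45. ]
jar_mid 0.6 [178. 172. 217. 207.] z [13. 84. 88.] [744.  249.4] [91.7 59. ] 44.6 med [726.5 232.4  83.8]
tape_mid 0.97 [418. 170. 462. 211.] z [ 4. 24. 28.] [ 760.  -276.5] [96.8 88.8] 1.2 med [ 757.4 -277.    24. ]
brush_grip 0.97 [250. 159. 352
[... 1825 characters left out ...]
s': 1.0, 'joints': array([-1.48952029e+00,  2.06547243e-01,  1.54152092e+00, -1.68662211e-05,
        1.39352327e+00, -1.50495237e-01]), 'dq': array([-0.00209532,  0.00084907,  0.00076933,  0.00149776, -0.00256452,
        0.00012362]), 'joint_torque': array([ 8.99710540e-04, -3.83056784e+01, -2.91979426e+01, -2.83484778e-04,
        7.67641977e-04,  1.61279945e-05]), 'tcp_pos': array([ 132.06342478, -559.61462469,  202.50172434]), 'eef_rot': array([ 9.93292599e-01,  1.15627905e-01, -8.31713921e-06,  3.23925863e-07]), 'wrist_force': array([-0.19522237,  0.31585302,  0.18249108]), 'torque': array([ 0.03022421, -0.04860282,  0.00331951]), 'grasp_force': 0.0, 'gripper_width': 85.43190145316221}
```

View pics/top0.png

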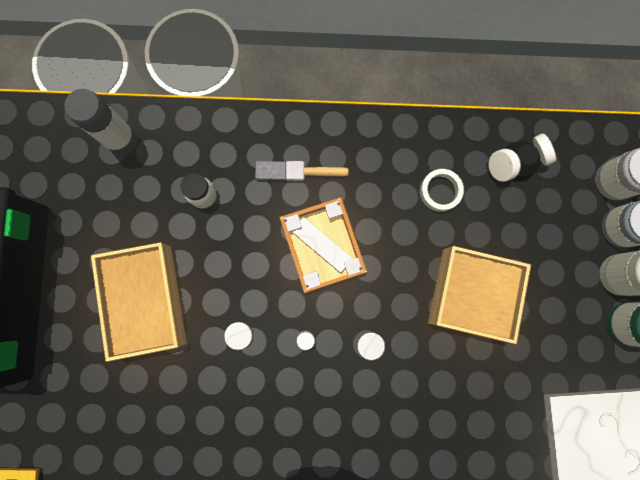

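```bash
python3 - <<'E'
from h import *
p=optics.get_image("top");X=cloud(p);x,y,z=X[...,0],X[...,1],X[...,2];ok=p["depth"]>0
def reg(n,a,b,c,d,zl,zh):
    m=ok&(x>a)&(x<b)&(y>c)&(y<d)&(z>zl)&(z<zh); 
    print(n,m.sum(),*rect(X[m]),np.round(np.median(X[m],0),1))
reg("dbox rim",400,680,-420,-190,62,76)
reg("dbox pad",400,680,-420,-190,15,60)
reg("sbox rim",370,630,260,470,62,76)
reg("sbox pad",420,580,300,420,15,60)
reg("disc a",390,480,100,190,14,24)
reg("disc b",380,470,-180,-80,14,24)
reg("pot",380,480,-30,50,35,55)
reg("tray rim",520,750,-140,90,29,40)
reg("jar",680,800,180,310,70,100)
s=p; f=240/np.tan(np.radians(p["fov_y"])/2)
q=[m for m in optics.masks_of("strip",p)][0]["region"]
m=q&ok&(z>18)&(z<28);P=X[m];print("strip",*rect(P),P.mean(0));e=np.linalg.eigh(np.cov(P[:,:2].T))[1][:,1];print(np.degrees(np.arctan2(e[1],e[0])))
cv2.imwrite("pics/tray.png",cv2.resize(p["img"][185:300,265:385,::-1],None,fx=5,fy=5,interpolation=2))
E
```

```text
dbox rim 991 [ 533.3 -345.8] [164.1 162.4] 78.0 [ 513.  -319.6   69.9]
dbox pad 5572 [ 533.4 -343.5] [159.  161.8] 78.0 [ 531.1 -341.5   51.5]
sbox rim 1416 [503.7 345.9] [208.3 140.4] 12.3 [504.2 359.6  70.3]
sbox pad 4564 [500. 360.] [160.  119.8] 0.1 [503.6 356.2  49.7]
disc a 578 [437.1 147.5] [54.4 54.3] 58.5 [437.4 147.6  18.6]
disc b 566 [ 421.3 -128.3] [53.3 54.8] 1.1 [ 421.5 -126.5   18.5]
pot 239 [431.8   8.7] [33.7 32.2] 1.1 [432.4   8.6  45.5]
tray rim 1801 [629.9 -21.9] [166.3 136.2] 19.8 [629.2 -21.   34.5]
jar 589 [732.7 238.8] [51.5 52.1] 43.9 [731.6 237.5  85.4]
strip [629.6 -20.8] [132.3  39.9] 51.7 [628.79847396 -21.26672363  22.51497817]
51.1843425015988
```

View pics/tray.png

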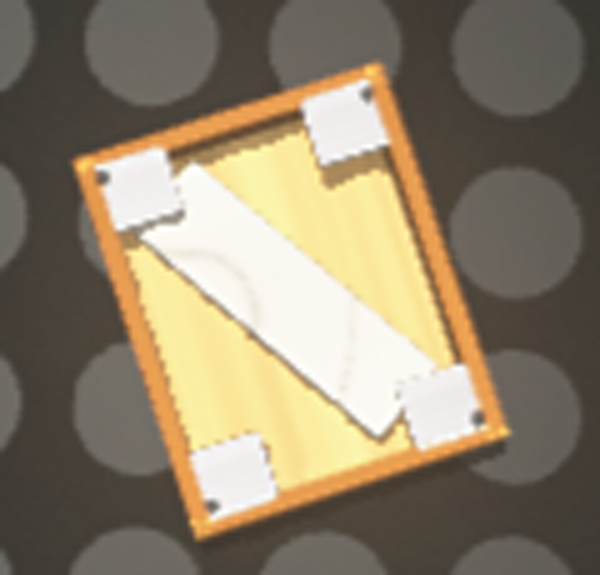

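drive_tool(plan=[[[19, -18, 0], 1], [[57, -53, 0], 4], [[95, -89, 0], 6], [[133, -124, 10], 9], [[171, -159, 20], 11], [[209, -195, 30], 14], [[247, -230, 40], 16], [[285, -266, 50], 19], [[323, -301, 60], 22], [[352, -328, 70], 24], [[371, -345, 80], 25.3], [[381, -354, 90], 25.3], [[381, -354, 102], 25.3], [[381, -354, 102], 25.3]], hand=0.75)

```text
time_s: 2.85
tcp_pos: [420.2, -127.7, 99.2]
eef_rot: [0.994, -0.105, -0.001, -0.0]
wrist_force: [0.1, 0.5, -0.1]
gripper_width: 74.8
grasp_force: 0.0
```

drive_tool(plan=[[[0, 0, 20], 0], [[0, 0, 40], 0], [[0, 0, 60], 0], [[0, 0, 75], 0], [[0, 0, 85], 0], [[0, 0, 91], 0], [[0, 0, 96], 0], [[0, 0, 96], 0], [[0, 0, 96], 0]])

```text
time_s: 3.98
tcp_pos: [421.9, -127.7, 4.8]
eef_rot: [0.995, -0.105, 0.0, 0.0]
wrist_force: [-1.0, 0.4, -0.4]
gripper_width: 74.7
grasp_force: 0.0
```

drive_tool(plan=[[[0, 0, 0], 0], [[0, 0, 0], 0], [[0, 0, 0], 0], [[0, 0, 0], 0], [[0, 0, 0], 0], [[0, 0, 0], 0]], hand=-0.2)

```text
time_s: 4.72
tcp_pos: [421.6, -127.6, 4.5]
eef_rot: [0.995, -0.105, -0.0, -0.0]
wrist_force: [1.0, -0.0, 0.4]
gripper_width: 34.2
grasp_force: 0.0
```

```bash
python3 - <<'E'
from h import *
p=optics.get_image("side"); c=p["img"][185:255,360:460,::-1]; cv2.imwrite("pics/c1.png",cv2.resize(c,None,fx=7,fy=7,interpolation=2))
X=cloud(p)
for m in optics.masks_of("disc_b",p)[:3]:
    P=X[m["region"]];print(m["p"],m["bbox"],rect(P[(P[:,2]>14)&(P[:,2]<22)]))
E
```

```text
0.96 [395.0, 211.4, 424.9, 227.0] (array([ 423.9, -121.7]), array([49.1, 53.6]), 87.1)
0.73 [398.9, 295.3, 434.3, 323.0] (array([438.4, 148.4]), array([58.2, 54.1]), 85.5)
```

View pics/c1.png

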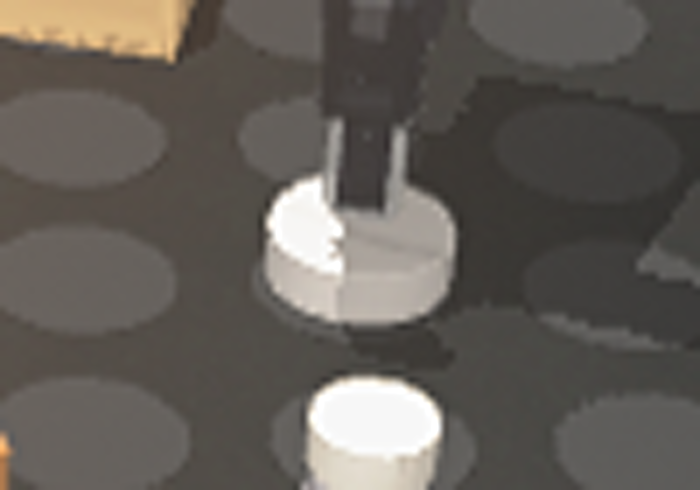

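```bash
python3 - <<'E'
from h import *
p=optics.get_image("side");X=cloud(p)
# columns through the finger: crop x 330..405 -> px 407..418, rows 201..216
for u in(408,410,412,414,416):
    print(u,[(v,*np.round(X[v,u]).astype(int)) for v in range(207,219)])
E
```

```text
408 [(207, np.int64(435), np.int64(-100), np.int64(59)), (208, np.int64(435), np.int64(-101), np.int64(56)), (209, np.int64(435), np.int64(-100), np.int64(54)), (210, np.int64(435), np.int64(-101), np.int64(52)), (211, np.int64(434), np.int64(-101), np.int64(49)), (212, np.int64(435), np.int64(-98), np.int64(49)), (213, np.int64(434), np.int64(-101), np.int64(44)), (214, np.int64(434), np.int64(-100), np.int64(43)), (215, np.int64(433), np.int64(-104), np.int64(37)), (216, np.int64(429), np.int64(-135), np.int64(15)), (217, np.int64(430), np.int64(-126), np.int64(19)), (218, np.int64(431), np.int64(-118), np.int64(21))]
410 [(207, np.int64(431), np.int64(-100), np.int64(59)), (208, np.int64(432), np.int64(-95), np.int64(60)), (209, np.int64(431), np.int64(-97), np.int64(56)), (210, np.int64(431), np.int64(-101), np.int64(52)), (211, np.int64(431), np.int64(-99), np.int64(51)), (212, np.int64(431), np.int64(-99), np.int64(48)), (213, np.int64(430), np.int64(-99), np.int64(46)), (214, np.int64(430), np.int64(-100), np.int64(43)), (215, np.int64(429), np.int64(-106), np.int64(36)), (216
[... 1327 characters left out ...]
30), np.int64(17)), (218, np.int64(418), np.int64(-121), np.int64(20))]
416 [(207, np.int64(419), np.int64(-105), np.int64(56)), (208, np.int64(419), np.int64(-103), np.int64(55)), (209, np.int64(419), np.int64(-103), np.int64(53)), (210, np.int64(418), np.int64(-104), np.int64(50)), (211, np.int64(418), np.int64(-104), np.int64(48)), (212, np.int64(418), np.int64(-105), np.int64(45)), (213, np.int64(418), np.int64(-104), np.int64(43)), (214, np.int64(418), np.int64(-103), np.int64(41)), (215, np.int64(417), np.int64(-106), np.int64(37)), (216, np.int64(413), np.int64(-134), np.int64(16)), (217, np.int64(413), np.int64(-129), np.int64(17)), (218, np.int64(414), np.int64(-121), np.int64(20))]
```

drive_tool(plan=[[[0, 0, -10], 0], [[0, 0, -20], 0], [[0, 0, -20], 0], [[0, 0, -20], 0], [[0, 0, -20], 0]], hand=0.75)

```text
time_s: 5.5
tcp_pos: [421.3, -127.4, 24.3]
eef_rot: [0.995, -0.105, -0.0, -0.0]
wrist_force: [0.1, 0.2, 0.0]
gripper_width: 74.8
grasp_force: 0.0
```

drive_tool(plan=[[[0, 0, 10], 0], [[0, 0, 20], 0], [[0, 0, 25], 0], [[0, 0, 27], 0], [[0, 0, 27], 0]])

```text
time_s: 6.12
tcp_pos: [421.5, -127.5, -2.7]
eef_rot: [0.995, -0.105, -0.0, -0.0]
wrist_force: [0.3, -0.8, 0.2]
gripper_width: 75.0
grasp_force: 0.0
```

```bash
python3 - <<'E'
from h import *
p=optics.get_image("side");X=cloud(p);d=p["depth"]
m=(abs(X[...,0]-421)<40)&(X[...,1]<-60)&(X[...,1]>-170)&(X[...,2]>24)&(X[...,2]<90)&(d>0)
for x0 in range(390,460,6):
    for y0 in(-110,-80):pass
P=X[m]
for a in range(-170,-60,10):
    q=P[(P[:,1]>=a)&(P[:,1]<a+10)]
    if len(q)>3: print(a,len(q),"x",np.round(np.percentile(q[:,0],[2,98])),"z",np.round(np.sort(q[:,2])[:6]))
cv2.imwrite("pics/c2.png",cv2.resize(p["img"][165:245,360:460,::-1],None,fx=7,fy=7,interpolation=2))
E
```

```text
-170 20 x [404. 424.] z [36. 38. 39. 39. 40. 40.]
-100 4 x [439. 441.] z [46. 53. 55. 88.]
-90 97 x [419. 441.] z [36. 36. 37. 37. 37. 37.]
-80 71 x [423. 439.] z [44. 45. 45. 46. 47. 48.]
-70 29 x [425. 448.] z [82. 83. 83. 84. 85. 85.]
```

View pics/c2.png

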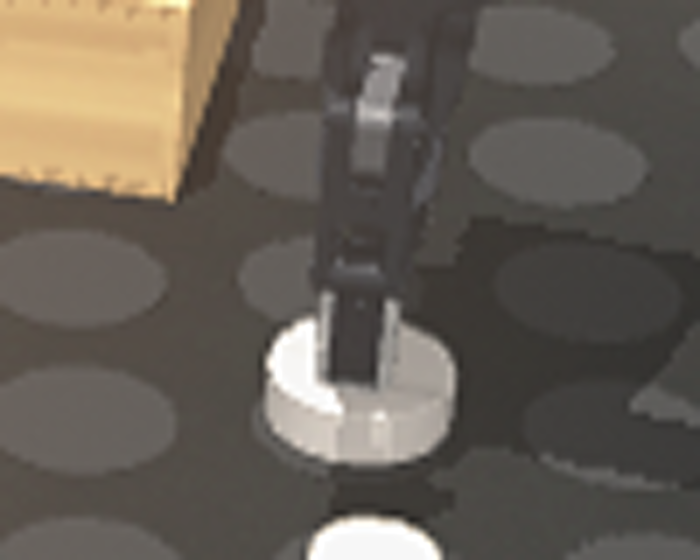

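drive_tool(plan=[[[0, 0, 4], 0], [[0, 0, 8], 0], [[0, 0, 10], 0], [[0, 0, 12], 0], [[0, 0, 12], 0]])

```text
time_s: 6.8
tcp_pos: [421.4, -127.5, -14.7]
eef_rot: [0.995, -0.105, -0.0, -0.0]
wrist_force: [-0.8, 1.0, 0.3]
gripper_width: 74.4
grasp_force: 0.0
```

```bash
cat >> h.py <<'E'
def tips(c,n="side"):
    p=optics.get_image(n);X=cloud(p);d=p["depth"]
    m=(abs(X[...,0]-c[0])<40)&(abs(X[...,1]-c[1])<60)&(X[...,2]>c[2])&(X[...,2]<c[2]+90)&(d>0)
    P=X[m]
    for a in range(int(c[1])-60,int(c[1])+60,6):
        q=P[(P[:,1]>=a)&(P[:,1]<a+6)]
        if len(q)>3: print(a,len(q),"x",np.round(np.percentile(q[:,0],[2,98])),"z",np.round(np.sort(q[:,2])[:6]))
    return p
E
python3 -c "
from h import *
tips((421,-127,5))"
```

```text
-169 13 x [403. 424.] z [25. 25. 26. 26. 26. 26.]
-163 8 x [404. 418.] z [26. 27. 31. 37. 39. 39.]
-151 5 x [405. 439.] z [18. 18. 18. 18. 19.]
-145 15 x [401. 443.] z [17. 17. 17. 18. 18. 18.]
-139 21 x [397. 449.] z [16. 16. 16. 16. 17. 17.]
-133 24 x [397. 449.] z [16. 17. 17. 17. 18. 18.]
-127 29 x [400. 451.] z [ 9. 12. 15. 17. 17. 17.]
-121 31 x [397. 450.] z [ 7.  9.  9. 11. 13. 13.]
-115 39 x [399. 449.] z [5. 6. 6. 7. 8. 9.]
-109 53 x [402. 446.] z [5. 5. 6. 6. 6. 6.]
-103 50 x [409. 440.] z [5. 5. 5. 6. 6. 7.]
-97 9 x [414. 447.] z [73. 75. 83. 89. 91. 91.]
-91 49 x [414. 442.] z [22. 24. 25. 25. 25. 26.]
-85 82 x [418. 440.] z [24. 26. 26. 27. 27. 28.]
-79 57 x [421. 439.] z [33. 35. 35. 35. 37. 37.]
-73 9 x [430. 448.] z [75. 80. 80. 80. 81. 82.]
```

drive_tool(plan=[[[0, 0, 5], 0], [[0, 0, 10], 0], [[0, 0, 13], 0], [[0, 0, 15], 0], [[0, 0, 15], 0]])

```text
time_s: 7.48
tcp_pos: [421.4, -127.5, -29.7]
eef_rot: [0.995, -0.105, -0.0, -0.0]
wrist_force: [0.1, 0.1, 0.2]
gripper_width: 74.6
grasp_force: 0.0
```

drive_tool(plan=[[[0, 0, 0], 0], [[0, 0, 0], 0], [[0, 0, 0], 0], [[0, 0, 0], 0]], hand=0.05)

```text
time_s: 7.98
tcp_pos: [422.0, -127.8, -28.9]
eef_rot: [0.995, -0.105, 0.0, 0.0]
wrist_force: [-0.9, 0.6, 5.8]
gripper_width: 53.9
grasp_force: 62.8
```

drive_tool(plan=[[[0, 0, -10], 0], [[0, 0, -40], 0], [[0, 0, -75], 0], [[0, 0, -100], 0], [[8, 8, -110], 0], [[28, 28, -110], 0], [[55, 55, -110], 0], [[85, 85, -110], 0], [[115, 115, -110], 0], [[140, 140, -110], 0], [[162, 162, -110], 0], [[178, 178, -110], 0], [[188, 188, -110], 0], [[189, 189.5, -105], 0], [[189, 189.5, -95], 0], [[189, 189.5, -88], 0], [[189, 189.5, -88], 0]])

```text
time_s: 10.1
tcp_pos: [565.9, -350.9, 57.0]
eef_rot: [0.995, -0.104, -0.001, -0.001]
wrist_force: [0.2, 0.1, -1.3]
gripper_width: 53.5
grasp_force: 63.5
```

```bash
python3 - <<'E'
from h import *
s=sensors.sense();print(s["wrist_force"],s["tcp_pos"],s["grasp_force"],s["gripper_width"])
p=optics.get_image("top"); cv2.imwrite("pics/d1.png",cv2.resize(p["img"][220:360,410:560,::-1],None,fx=4,fy=4,interpolation=2))
p2=optics.get_image("side");
X=cloud(p2)
for m in optics.masks_of("disc_b",p2)[:3]:
    P=X[m["region"]];print(m["p"],m["bbox"],np.round(np.median(P,0)),np.round(P.min(0)),np.round(P.max(0)))
E
```

```text
[ 0.1759947   0.12838085 -1.30615655] [ 565.87055034 -350.93413491   57.03849011] 63.47430467605591 53.51920768733123
0.78 [398.4, 293.6, 432.3, 324.8] [440. 156.  18.] [406.  98.  -2.] [568. 927. 697.]
0.47 [329.9, 126.5, 354.4, 142.6] [ 556. -340.  103.] [ 538. -599.   -1.] [595. 927. 697.]
```

View pics/d1.png

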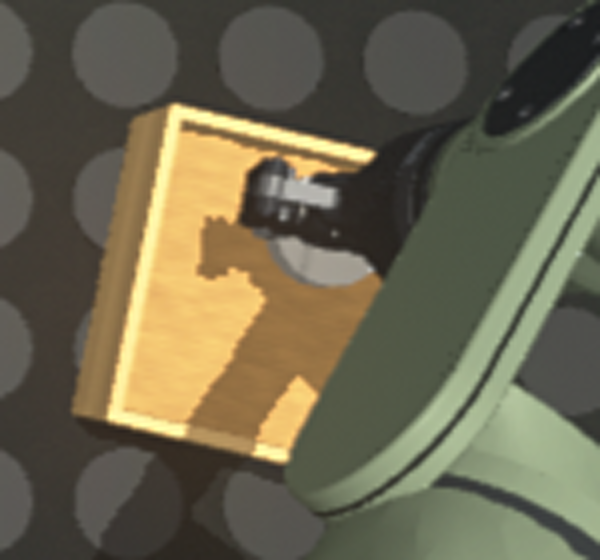

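drive_tool(plan=[[[0, 0, 8], 0], [[0, 0, 16], 0], [[0, 0, 23], 0], [[0, 0, 28], 0], [[0, 0, 30], 0], [[0, 0, 31], 0], [[0, 0, 32], 0], [[0, 0, 32], 0]])

```text
time_s: 11.25
tcp_pos: [567.1, -352.4, 26.7]
eef_rot: [0.995, -0.105, 0.0, 0.0]
wrist_force: [-0.1, -0.1, -1.8]
gripper_width: 53.6
grasp_force: 63.5
```

drive_tool(plan=[[[0, 0, 0.7], 0], [[0, 0, 1.4], 0], [[0, 0, 1.5], 0], [[0, 0, 1.5], 0]])

```text
time_s: 11.75
tcp_pos: [566.9, -352.3, 25.0]
eef_rot: [0.995, -0.105, -0.0, -0.0]
wrist_force: [0.2, 0.7, -1.8]
gripper_width: 53.9
grasp_force: 63.5
```

drive_tool(plan=[[[0, 0, 0.7], 0], [[0, 0, 1.4], 0], [[0, 0, 1.5], 0], [[0, 0, 1.5], 0]])

```text
time_s: 12.25
tcp_pos: [567.0, -352.3, 23.5]
eef_rot: [0.995, -0.105, -0.0, -0.0]
wrist_force: [-0.2, 0.5, -1.3]
gripper_width: 53.6
grasp_force: 63.5
```

drive_tool(plan=[[[0, 0, 0.7], 0], [[0, 0, 1], 0], [[0, 0, 1], 0], [[0, 0, 1], 0]])

```text
time_s: 12.75
tcp_pos: [567.0, -352.3, 22.5]
eef_rot: [0.995, -0.105, -0.0, 0.0]
wrist_force: [-0.8, 0.3, -0.8]
gripper_width: 53.9
grasp_force: 63.5
```

drive_tool(plan=[[[0, 0, 0.7], 0], [[0, 0, 1], 0], [[0, 0, 1], 0], [[0, 0, 1], 0]])

```text
time_s: 13.25
tcp_pos: [567.0, -352.3, 21.7]
eef_rot: [0.995, -0.105, 0.0, 0.0]
wrist_force: [-0.9, 1.3, 1.2]
gripper_width: 53.7
grasp_force: 63.5
```

drive_tool(plan=[[[0, 0, 0], 0], [[0, 0, 0], 0], [[0, 0, 0], 0], [[0, 0, -4], 0], [[0, 0, -15], 0], [[0, 0, -40], 0], [[0, 0, -80], 0], [[0, 0, -100], 0], [[0, 0, -100], 0]], hand=0.7)

```text
time_s: 14.38
tcp_pos: [568.5, -353.5, 124.4]
eef_rot: [0.995, -0.105, 0.002, 0.001]
wrist_force: [0.7, -0.1, -0.9]
gripper_width: 72.6
grasp_force: 0.0
```

```bash
python3 - <<'E'
from h import *
s=sensors.sense();print(s["joints"])
p2=optics.get_image("side");X=cloud(p2)
for m in optics.masks_of("disc_b",p2)[:3]:
    P=X[m["region"]];print(m["p"],m["bbox"],np.round(np.median(P,0)),rect(P[P[:,2]>64]))
E
```

```text
[-6.85437307e-01  4.64360965e-01  1.36850897e+00  2.22582290e-05
  1.30324128e+00  1.09510153e+00]
0.87 [401.4, 293.7, 433.1, 322.5] [439. 157.  18.] (array([567.5, 926.9]), array([0., 0.]), 0.0)
0.55 [332.2, 138.9, 354.6, 154.5] [ 568. -339.   68.] (array([554.5, 272.3]), array([  53.9, 1308.3]), 1.2)
```

drive_tool(plan=[[[-9, -18, 0], 0], [[-27, -54, 0], 0], [[-46, -92, 0], 0], [[-65, -131, 0], 0], [[-85, -170, 0], 0], [[-105, -210, 0], 0], [[-125, -250, 0], 0], [[-145, -290, 0], 0], [[-165, -330, 0], 0], [[-185, -370, 0], 0], [[-204, -408, 10], 0], [[-220, -440, 30], 0], [[-229, -458, 60], 0], [[-231, -462, 90], 0], [[-231, -462, 110], 0], [[-231, -462, 115], 0], [[-231, -462, 115], 0]], hand=0.75)

```text
time_s: 16.6
tcp_pos: [436.3, 147.5, 5.7]
eef_rot: [0.994, -0.105, -0.001, 0.0]
wrist_force: [0.9, -1.1, -0.7]
gripper_width: 74.6
grasp_force: 0.0
```

```bash
python3 - <<'E'
from h import *
p=tips((437,147,24))
X=cloud(p)
for m in optics.masks_of("disc_a",p)[:2]:
    P=X[m["region"]];print(m["p"],m["bbox"],rect(P[(P[:,2]>14)&(P[:,2]<22)]))
E
```

```text
177 9 x [432. 461.] z [108. 109. 110. 110. 111. 112.]
183 39 x [429. 457.] z [44. 47. 47. 50. 50. 53.]
189 94 x [432. 455.] z [43. 45. 46. 46. 46. 46.]
195 96 x [435. 454.] z [49. 52. 53. 54. 55. 55.]
201 16 x [443. 463.] z [97. 97. 98. 99. 99. 99.]
0.67 [329.6, 143.0, 353.6, 155.0] (array([0., 0.]), array([0., 0.]), 0.0)
0.65 [400.8, 296.1, 430.2, 325.5] (array([438.8, 152.2]), array([52.3, 54.1]), 84.7)
```

drive_tool(plan=[[[0, 0, 10], 0], [[0, 0, 20], 0], [[0, 0, 28], 0], [[0, 0, 32], 0], [[0, 0, 34.5], 0], [[0, 0, 34.5], 0]])

```text
time_s: 17.45
tcp_pos: [437.2, 147.7, -28.1]
eef_rot: [0.995, -0.105, -0.0, 0.0]
wrist_force: [-0.4, 0.0, -0.3]
gripper_width: 74.5
grasp_force: 0.0
```

drive_tool(plan=[[[0, 0, 0], 0], [[0, 0, 0], 0], [[0, 0, 0], 0], [[0, 0, 0], 0]], hand=0.05)

```text
time_s: 17.95
tcp_pos: [437.9, 147.8, -27.2]
eef_rot: [0.995, -0.105, 0.001, -0.0]
wrist_force: [-0.8, 1.0, 4.8]
gripper_width: 53.6
grasp_force: 62.8
```

drive_tool(plan=[[[0, 0, -10], 0], [[0, 0, -40], 0], [[0, 0, -75], 0], [[0, 0, -100], 0], [[7, 19, -110], 0], [[19, 55, -110], 0], [[33, 94, -110], 0], [[47, 134, -110], 0], [[61, 174, -110], 0], [[75, 214, -110], 0], [[89, 254, -110], 0], [[103, 294, -110], 0], [[117, 334, -110], 0], [[131, 374, -110], 0], [[144, 410, -110], 0], [[155, 440, -110], 0], [[161, 457, -110], 0], [[162.5, 462, -110], 0], [[162.5, 462, -110], 0], [[162.5, 462, -100], 0]])

```text
time_s: 20.45
tcp_pos: [500.6, -337.4, 72.5]
eef_rot: [0.995, -0.104, 0.001, 0.0]
wrist_force: [0.3, -0.8, -1.2]
gripper_width: 53.8
grasp_force: 63.3
```

drive_tool(plan=[[[0, 0, 10], 0], [[0, 0, 20], 0], [[0, 0, 30], 0], [[0, 0, 37], 0], [[0, 0, 42], 0], [[0, 0, 44], 0], [[0, 0, 45], 0], [[0, 0, 45], 0]])

```text
time_s: 21.45
tcp_pos: [500.1, -338.2, 27.3]
eef_rot: [0.995, -0.105, 0.0, 0.0]
wrist_force: [0.0, -1.1, -1.8]
gripper_width: 53.8
grasp_force: 63.3
```

drive_tool(plan=[[[0, 0, 0.8], 0], [[0, 0, 1.6], 0], [[0, 0, 2.4], 0], [[0, 0, 2.4], 0], [[0, 0, 2.4], 0]])

```text
time_s: 22.08
tcp_pos: [500.0, -338.0, 24.6]
eef_rot: [0.995, -0.105, -0.0, 0.0]
wrist_force: [0.4, -0.9, -1.5]
gripper_width: 53.6
grasp_force: 63.3
```

drive_tool(plan=[[[0, 0, 0.7], 0], [[0, 0, 1.2], 0], [[0, 0, 1.2], 0], [[0, 0, 1.2], 0]])

```text
time_s: 22.58
tcp_pos: [500.0, -338.1, 23.6]
eef_rot: [0.995, -0.105, 0.0, 0.0]
wrist_force: [0.4, 0.2, 0.9]
gripper_width: 53.6
grasp_force: 63.4
```

drive_tool(plan=[[[0, 0, 0.3], 0], [[0, 0, 0.3], 0], [[0, 0, 0.3], 0], [[0, 0, -4], 0], [[0, 0, -15], 0], [[0, 0, -40], 0], [[0, 0, -80], 0], [[0, 0, -100], 0], [[0, 0, -100], 0]], hand=0.7)

```text
time_s: 23.7
tcp_pos: [501.3, -339.2, 125.9]
eef_rot: [0.995, -0.105, 0.002, 0.002]
wrist_force: [0.3, 0.5, -0.1]
gripper_width: 72.6
grasp_force: 0.0
```

drive_tool(plan=[[[3, -15, 0], -3], [[8, -45, 0], -8], [[15, -82, 0], -15], [[22, -122, 0], -23], [[29, -162, 0], -30], [[36, -202, 0], -38], [[43, -240, 0], -45], [[50, -277, 10], -52], [[56, -310, 30], -58], [[60, -331, 55], -62], [[61, -337, 75], -63.5], [[61, -337, 87], -63.5], [[61, -337, 93], -63.5], [[61, -337, 93], -63.5]], hand=0.45)

```text
time_s: 25.45
tcp_pos: [629.6, -22.0, 30.3]
eef_rot: [0.901, 0.434, -0.0, -0.0]
wrist_force: [-0.1, 0.7, 0.3]
gripper_width: 61.5
grasp_force: 0.0
```

```bash
python3 - <<'E'
from h import *
p=tips((629,-21,38))
p2=optics.get_image("top");X=cloud(p2)
for m in optics.masks_of("disc_a",p2)[:4]:
    P=X[m["region"]&(p2["depth"]>0)];print(m["p"],m["bbox"],np.round(np.median(P,0)),rect(P))
a=p["img"][195:290,240:370,::-1]; b=p2["img"][185:300,265:385,::-1]
cv2.imwrite("pics/t1.png",np.hstack([cv2.resize(a,(400,300)),cv2.resize(b,(313,300))]))
E
```

```text
-63 4 x [667. 669.] z [122. 124. 126. 126.]
-57 4 x [648. 651.] z [ 69.  82.  99. 103.]
-51 58 x [647. 653.] z [66. 67. 69. 70. 72. 74.]
-45 75 x [650. 668.] z [66. 68. 68. 69. 71. 71.]
-39 113 x [654. 669.] z [66. 67. 68. 69. 69. 70.]
-33 28 x [654. 665.] z [70. 81. 81. 83. 86. 88.]
-15 7 x [597. 604.] z [113. 113. 114. 116. 116. 121.]
-9 14 x [597. 602.] z [ 65. 116. 118. 118. 120. 120.]
-3 24 x [592. 614.] z [63. 64. 66. 67. 76. 76.]
3 141 x [593. 617.] z [66. 66. 68. 68. 69. 69.]
9 97 x [597. 612.] z [70. 72. 73. 74. 74. 75.]
15 13 x [592. 606.] z [111. 112. 113. 118. 119. 120.]
21 26 x [590. 596.] z [113. 113. 113. 114. 116. 116.]
0.73 [462.3, 294.1, 496.8, 322.2] [ 500. -336.   69.] (array([ 501.1, -339.9]), array([55.2, 61. ]), 41.7)
0.71 [466.5, 262.0, 498.8, 291.0] [ 567. -350.   69.] (array([ 567. , -351.8]), array([53.9, 54.2]), 45.6)
```

View pics/t1.png

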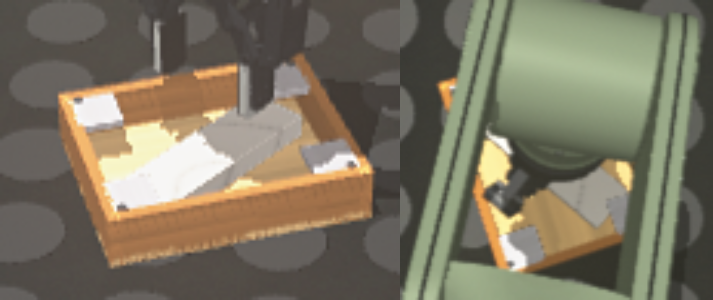

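drive_tool(plan=[[[0, 0, 10], 0], [[0, 0, 22], 0], [[0, 0, 34], 0], [[0, 0, 42], 0], [[0, 0, 46], 0], [[0, 0, 48.5], 0], [[0, 0, 48.5], 0]])

```text
time_s: 26.48
tcp_pos: [630.0, -21.1, -18.0]
eef_rot: [0.901, 0.434, 0.0, 0.0]
wrist_force: [0.3, -0.8, 0.7]
gripper_width: 62.1
grasp_force: 0.0
```

drive_tool(plan=[[[0, 0, 0], 0], [[0, 0, 0], 0], [[0, 0, 0], 0], [[0, 0, 0], 0]], hand=-0.3)

```text
time_s: 26.98
tcp_pos: [630.7, -21.3, -17.2]
eef_rot: [0.901, 0.434, 0.001, 0.001]
wrist_force: [-0.6, -0.9, 5.0]
gripper_width: 38.1
grasp_force: 62.5
```

drive_tool(plan=[[[0, 0, -1.5], 0], [[0, 0, -3], 0], [[0, 0, -3], 0], [[0, 0, -3], 4], [[0, 0, -3], 8], [[0, 0, -3], 8]])

```text
time_s: 27.72
tcp_pos: [629.2, -21.0, -15.7]
eef_rot: [0.929, 0.371, -0.0, -0.0]
wrist_force: [1.1, -0.5, -3.2]
gripper_width: 38.0
grasp_force: 61.7
```

drive_tool(plan=[[[0, 0, 0], 3], [[0, 0, 0], 7], [[0, 0, 0], 11], [[0, 0, 0], 11]])

```text
time_s: 28.22
tcp_pos: [629.5, -21.0, -15.4]
eef_rot: [0.96, 0.28, -0.0, -0.0]
wrist_force: [0.3, -0.8, -2.6]
gripper_width: 37.8
grasp_force: 61.7
```

drive_tool(plan=[[[0, 0, 0], 3], [[0, 0, 0], 6], [[0, 0, 0], 9], [[0, 0, 0], 12], [[0, 0, 0], 12.7], [[0, 0, 0], 12.7]])

```text
time_s: 28.98
tcp_pos: [629.7, -21.1, -15.2]
eef_rot: [0.985, 0.172, -0.0, -0.0]
wrist_force: [0.3, -0.4, -3.2]
gripper_width: 37.8
grasp_force: 61.7
```

```bash
python3 - <<'E'
from h import *
p=optics.get_image("side");X=cloud(p)
for m in optics.masks_of("strip",p)[:2]:
    P=X[m["region"]];P=P[(P[:,2]>20)&(P[:,2]<29)]
    e=np.linalg.eigh(np.cov(P[:,:2].T))[1][:,1]
    print(m["p"],m["bbox"],rect(P),np.degrees(np.arctan2(e[1],e[0])),np.median(P,0))
print(sensors.sense()["torque"])
cv2.imwrite("pics/t2.png",cv2.resize(p["img"][195:290,240:370,::-1],None,fx=5,fy=5,interpolation=2))
E
```

```text
0.84 [273.3, 231.7, 337.2, 257.5] (array([632.2, -18.9]), array([134.3,  44.1]), 19.5) -162.19464800453787 [645.35046506 -15.41066289  24.61368485]
0.6 [361.2, 139.6, 384.1, 157.4] (array([0., 0.]), array([0., 0.]), 0.0) nan [nan nan nan]
[-0.03150645  0.02492148 -0.02599052]
  avg = a.mean(axis, **keepdims_kw)
  ret = um.true_divide(
<stdin>:5: RuntimeWarning: Degrees of freedom <= 0 for slice
  c *= np.true_divide(1, fact)
  c *= np.true_divide(1, fact)
  return _methods._mean(a, axis=axis, dtype=dtype,
```

View pics/t2.png

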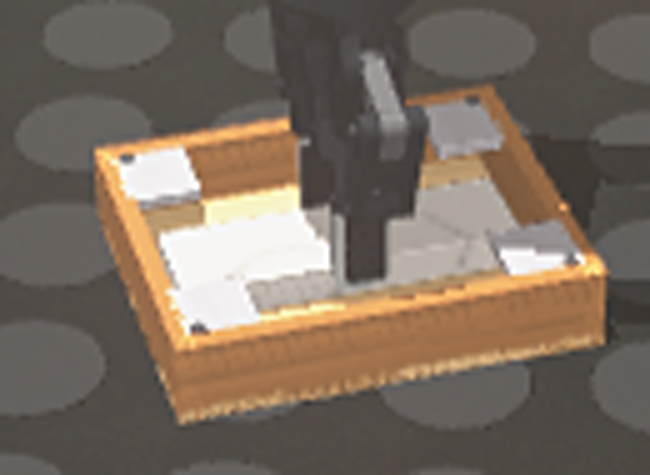

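drive_tool(plan=[[[0, 0, -3], 0], [[0, 0, -6], 0], [[0, 0, -9], 0], [[0, 0, -9], 0]])

```text
time_s: 29.58
tcp_pos: [630.3, -21.2, -5.5]
eef_rot: [0.985, 0.172, 0.001, 0.0]
wrist_force: [-0.6, 0.8, -3.6]
gripper_width: 38.1
grasp_force: 61.7
```

drive_tool(plan=[[[0, 0, -5], 0], [[0, 0, -12], 0], [[0, 0, -22], 0], [[0, 0, -37], 0], [[0, 0, -60], 0], [[0, 0, -80], 0], [[0, 0, -90], 0], [[0, 0, -90], 0]])

```text
time_s: 30.58
tcp_pos: [630.6, -21.2, 85.2]
eef_rot: [0.985, 0.172, 0.001, 0.0]
wrist_force: [0.5, -0.9, -2.6]
gripper_width: 38.2
grasp_force: 61.7
```

drive_tool(plan=[[[0, -10, 0], 0.5], [[0, -30, 0], 1], [[1, -60, 0], 1.5], [[1, -95, 0], 2], [[2, -130, 0], 3], [[2, -165, 0], 3.5], [[3, -200, 0], 4], [[4, -235, 0], 5], [[4, -270, 0], 5.5], [[5, -305, 0], 6], [[5, -335, 0], 6.5], [[6, -360, 0], 7], [[6, -378, 0], 7.5], [[6, -386, 0], 7.5], [[6, -388, 5], 7.5], [[6, -388, 15], 7.5], [[6, -388, 25], 7.5], [[6, -388, 30], 7.5], [[6, -388, 30], 7.5]])

```text
time_s: 32.95
tcp_pos: [503.7, 345.4, 52.9]
eef_rot: [0.994, 0.107, -0.001, 0.0]
wrist_force: [0.7, -0.1, -1.9]
gripper_width: 38.0
grasp_force: 61.7
```

```bash
python3 - <<'E'
from h import *
p=optics.get_image("side");X=cloud(p)
x,y,z=X[...,0],X[...,1],X[...,2]
for m in optics.masks_of("strip",p)[:2]:
    P=X[m["region"]];print(m["p"],m["bbox"],rect(P[(P[:,2]>85)&(P[:,2]<105)]),np.median(P,0))
m=(abs(z-70)<6)&(x>380)&(x<630)&(y>240)&(y<470);print("rim",rect(X[m]))
p=optics.get_image("top");X=cloud(p)
for m in optics.masks_of("strip",p)[:2]:
    P=X[m["region"]];print(m["p"],m["bbox"],rect(P[(P[:,2]>85)&(P[:,2]<105)]),np.median(P,0))
cv2.imwrite("pics/s1.png",cv2.resize(p["img"][220:380,60:220,::-1],None,fx=3,fy=3,interpolation=2))
E
```

```text
0.92 [333.4, 344.6, 431.3, 385.1] (array([505.4, 347.2]), array([135.8,  45.2]), 12.9) [523.34928284 354.3969494   92.1627414 ]
rim (array([504.3, 345.6]), array([209.1, 143. ]), 12.2)
0.84 [114.5, 264.6, 148.5, 340.3] (array([505.3, 345. ]), array([134.3,  40.8]), 11.9) [487.71963991 341.05747107  93.87596687]
```

View pics/s1.png

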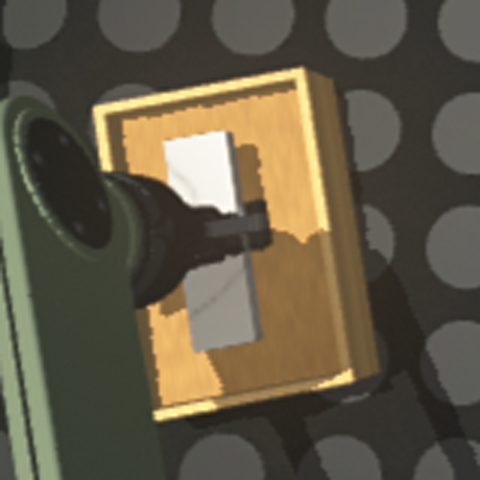

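drive_tool(plan=[[[0, 0, 7], 0], [[0, 0, 14], 0], [[0, 0, 19], 0], [[0, 0, 22], 0], [[0, 0, 23.5], 0], [[0, 0, 24], 0], [[0, 0, 24], 0]])

```text
time_s: 34.02
tcp_pos: [504.3, 346.1, 30.1]
eef_rot: [0.994, 0.107, 0.0, -0.0]
wrist_force: [0.1, -0.2, -3.2]
gripper_width: 38.0
grasp_force: 61.7
```

drive_tool(plan=[[[0, 0, 0.8], 0], [[0, 0, 1.5], 0], [[0, 0, 1.5], 0], [[0, 0, 1.5], 0]])

```text
time_s: 34.52
tcp_pos: [504.1, 346.0, 28.4]
eef_rot: [0.994, 0.107, 0.0, 0.0]
wrist_force: [-0.2, -0.2, -2.9]
gripper_width: 38.5
grasp_force: 61.7
```

drive_tool(plan=[[[0, 0, 0.6], 0], [[0, 0, 1], 0], [[0, 0, 1], 0], [[0, 0, 1], 0]])

```text
time_s: 35.02
tcp_pos: [504.2, 346.0, 27.4]
eef_rot: [0.994, 0.107, 0.0, -0.0]
wrist_force: [-0.6, 0.4, -2.7]
gripper_width: 38.6
grasp_force: 61.7
```

drive_tool(plan=[[[0, 0, 0.6], 0], [[0, 0, 1.2], 0], [[0, 0, 1.2], 0], [[0, 0, 1.2], 0]])

```text
time_s: 35.52
tcp_pos: [504.1, 346.0, 26.2]
eef_rot: [0.994, 0.107, -0.0, -0.0]
wrist_force: [-0.2, -0.3, -2.6]
gripper_width: 37.8
grasp_force: 61.7
```

drive_tool(plan=[[[0, 0, 0.6], 0], [[0, 0, 0.8], 0], [[0, 0, 0.8], 0], [[0, 0, 0.8], 0]])

```text
time_s: 36.02
tcp_pos: [504.2, 346.1, 25.4]
eef_rot: [0.994, 0.107, 0.0, -0.0]
wrist_force: [0.5, 1.1, -2.8]
gripper_width: 37.9
grasp_force: 61.7
```

drive_tool(plan=[[[0, 0, 0.6], 0], [[0, 0, 1], 0], [[0, 0, 1], 0], [[0, 0, 1], 0]])

```text
time_s: 36.52
tcp_pos: [504.2, 346.1, 24.6]
eef_rot: [0.994, 0.107, 0.0, -0.0]
wrist_force: [-0.8, -0.9, 0.7]
gripper_width: 38.2
grasp_force: 62.1
```

drive_tool(plan=[[[0, 0, 0.6], 0], [[0, 0, 0.8], 0], [[0, 0, 0.8], 0], [[0, 0, 0.8], 0]])

```text
time_s: 37.02
tcp_pos: [504.2, 346.1, 23.8]
eef_rot: [0.994, 0.107, 0.0, -0.0]
wrist_force: [-1.9, -1.3, 3.0]
gripper_width: 38.2
grasp_force: 62.4
```

Resting on the packing (about 5.5 N). Release and lift.

drive_tool(plan=[[[0, 0, 0], 0], [[0, 0, 0], 0], [[0, 0, 0], 0], [[0, 0, -3], 0], [[0, 0, -12], 0], [[0, 0, -40], 0], [[0, 0, -80], 0], [[0, 0, -120], 0], [[0, 0, -120], 0], [[0, 0, -120], 0]], hand=0.45)

```text
time_s: 38.28
tcp_pos: [503.8, 345.9, 143.6]
eef_rot: [0.994, 0.107, -0.0, 0.0]
wrist_force: [-0.8, -0.2, 0.4]
gripper_width: 61.9
grasp_force: 0.0
```

```bash
python3 - <<'E'
from h import *
for n in("side","top"):
    p=optics.get_image(n);X=cloud(p)
    for th in("strip","disc_a","pot_mid","jar_mid","tape_mid","brush_grip"):
        for m in optics.masks_of(th,p)[:2]:
            P=X[m["region"]&(p["depth"]>0)];print(n,th,round(m["p"],2),rect(P),np.round(np.median(P,0)))
E
```

```text
side strip 0.62 (array([ 516.6, -335.5]), array([58. , 20.9]), 88.9) [ 516. -327.   68.]
side strip 0.57 (array([504. , 338.2]), array([143.6,  58.9]), 12.4) [507. 353.  64.]
side disc_a 0.72 (array([ 566.3, -370.8]), array([103.2,  54.2]), 85.6) [ 568. -339.   68.]
side disc_a 0.51 (array([522.2,  -7.8]), array([706.9,  20.9]), 89.0) [ 516. -324.   68.]
side pot_mid 0.6 (array([449.6, 162.2]), array([428.6,  14.6]), 79.7) [423.  21.  27.]
side jar_mid 0.55 (array([750.6, 193.3]), array([ 59.4, 164. ]), 18.8) [731. 259.  60.]
side tape_mid 0.81 (array([ 759. , -273.3]), array([89.3, 90.4]), 61.8) [ 758. -263.   19.]
side brush_grip 0.82 (array([793.4,  64. ]), array([ 52.3, 317.2]), 6.3) [790.  65.  18.]
side brush_grip 0.17 (array([ 567.1, -350.4]), array([60.7, 53.5]), 76.8) [ 568. -338.   68.]
top strip 0.84 (array([511.6, 327.1]), array([141.5,  85.1]), 15.4) [495. 339.  65.]
top disc_a 0.6 (array([ 497.5, -338.4]), array([59.3, 56. ]), 23.2) [ 499. -337.   69.]
top disc_a 0.56 (array([ 567. , -351.5]), array([54.2, 54.9]), 11.3) [ 567. -349.   69.]
top pot_mid 0.82 (array([429.8,  10. ]), array([38.3, 34.8]), 1.3) [433.   9.  45.]
top jar_mid 0.58 (array([730.1, 238.8]), array([55.4, 63.6]), 35.8) [726. 232.  84.]
top tape_mid 0.31 (array([ 567.1, -351.6]), array([53.7, 55.3]), 30.9) [ 567. -349.   69.]
top brush_grip 0.73 (array([433.7,   8.7]), array([33.9, 33.1]), 2.3) [435.   9.  45.]
top brush_grip 0.58 (array([790.2,  27. ]), array([ 41. , 198.9]), 1.0) [789.  49.  19.]
```

All pieces are placed and the bystanders have not moved.

```bash
python3 -c "
from cell import finish_job
print(finish_job())"
```

```text
the job is handed in; nothing more can be done
None
```

I handed the job in at about 38 s of the 70 s allowed. In the last pictures the strip lies flat in the long box, both discs lie side by side in the square box, everything is released, and the bystanders are where they started; no verdict came back.

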